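# Free the jammed parts drawer with a drift

## Task

The parts drawer is held shut by its spring catch: take the orange-handled drift out of its blue holster and, with a fresh grip far enough back to leave the rod free, push its steel rod through the small yellow-framed hole in the back of the grey unit until the catch lets go and the drawer springs out a little. Leave the drift lying on the blue mat, and pull the drawer out all the way to its stop. Do not disturb the other things on the bench or the brass nozzle standing on the unit.

Things in the scene. Friction and masses are not known exactly. Their poses are not given: they have to be found in the camera images.
- cabinet: Grey sheet-steel drawer unit fixed to the bench, 220 (x) x 150 (y) x 112 (z) mm; origin at the centre of its underside, z up. The drawer front is on its -x side, the back wall (4 mm thick, with the yellow-framed hole) is its +x side. The rear 80 mm of the top is a fixed clear cover, through which the red catch is seen.
- catch_hole (a point): Centre of the round 16 mm hole in the back wall of the unit, on the wall's outer face, 68 mm above the bench; its axes are the unit's, so the rod goes in along -x, level. The red pad of the catch (40 mm wide, 30 mm high) stands 30 mm inside the outer face.
- catch (a joint): Turn of the red spring catch inside the unit, rad: 0 = latched, lets the drawer go at about 0.13 (pad pushed in about 4 mm), stop at 0.32 (about 9 mm). It needs about 3 to 7 N at the pad and springs back when let go.
- drawer (a joint): How far the drawer is out, m: 0 to 0.004 = shut, 0.09 = at its stop. When the catch lets go a spring throws it out by some 30 to 40 mm; from there it slides with about 1.5 N. Before that it cannot be pulled.
- drawer_handle (a point): Middle of the drawer's steel bar handle (moves with the drawer); the round bar is 11 mm thick and 90 mm long, along the unit's y, 85 mm above the bench and 35 mm in front of the drawer's front, with free space behind and around it. Axes as the unit's: the drawer opens along -x.
- holster_mouth (a point): Centre of the open end of the blue square tube, 120 mm long, 36 x 36 mm inside, 3 mm walls, fixed level on a wooden foot; the tube's axis lies 42 mm above the bench (this point is at 38 mm, the height of the drift's axis in it), top of the tube at 63 mm. x points out of the mouth along the tube; the tube runs from here to -120 mm.
- drift_handle (a point): Centre of the drift's orange handle, 70 mm long (x), 28 x 28 mm square; x points to the tip. Steel rod, 8 mm round, from 35 to 125 mm along x. It starts in the holster with only the last 45 mm or so of rod out, so it must first be drawn out by the tip. About 90 g, balance point 20 mm from here towards the tip: laid on its handle it stays level. The rod must enter the hole some 36 mm.
- drift_tip (a point): Tip of the drift's rod, on its axis, 125 mm from the handle's centre. x as the drift's.
- mat: Blue mat fixed on the bench between holster and unit, 180 (x) x 200 (y) x 3 mm thick; origin at the centre of its underside.
- nozzle: Brass nozzle, 36 mm tall, 30 mm wide, standing loose on top of the drawer unit; origin at the centre of its foot.
- jar: Small jar with yellow cap, 60 mm wide, 75 mm tall, bystander; origin at the centre of its foot.
- redbin: Red open bin with small parts, 100 x 75 x 50 mm, bystander; origin at the centre of its underside.
- flange: Dark steel flange, 70 mm wide, 45 mm tall, bystander; origin at the centre of its foot.

How it is judged (in metres and radians):
On the way, in this order (a step that is already met when the one before it is completed fails the run):
1. the drift's rod, through the hole, pushes the catch until it lets go and the drawer springs out (value of joint catch above 0.1 rad and value of joint drawer above 0.008 m and x of drift_tip in the frame of catch_hole below -0.025 m and y of drift_tip in the frame of catch_hole between -0.015 and 0.015 m and z of drift_tip in the frame of catch_hole between -0.015 and 0.015 m), for 0.02 s.
2. the drawer is pulled out to its stop (80 mm or more of its 90) (value of joint drawer above 0.08 m), for 0.1 s.
At the end, for the whole second after the job is handed in: The drawer is out by at least 80 mm of its 90, the catch has sprung back, and the drift lies flat on the blue mat (the middle of its handle over the mat, within the mat's edges), let go (value of joint drawer above 0.08 m and value of joint catch below 0.05 rad and x of drift_handle in the frame of mat between -0.09 and 0.09 m and y of drift_handle in the frame of mat between -0.1 and 0.1 m and height (world z) of drift_handle below 0.022 m and height (world z) of drift_tip below 0.03 m); the robot touches nothing.
It fails at once if the brass nozzle is shifted by more than 30 mm or knocked over (distance of nozzle from where it was at the start of the episode above 0.03 m or angle between nozzle's own z axis and vertical above 0.5 rad).
It fails at once if the jar, the red bin or the flange is shifted by more than 30 mm (distance of any of jar, redbin, flange from where it was at the start of the episode above 0.03 m).
It also fails if it takes over 64 s, if anything falls off the work surface, if the arm or the gripper's body presses on something with over 40 N, if the wrist force passes 120 N, or if a joint passes its speed limit or range.

## Robot

A 7-joint arm with a two-finger parallel gripper is mounted at the origin on the work surface. World frame = base frame: x ahead of the robot, y to its left, z up, the work surface at z = 0. Lengths are in mm, angles in rad, forces in N, time in s.
With the tool pointing down it reaches from about 425 to 1025 mm from the base axis. Payload 9.4 kg.
Tool frame: the origin (TCP) lies at the very end of the fingers, on their centre line; the grasp point (between the pads) lies 19 mm behind it; z points along the fingers, y is the direction in which the jaws open and shut (so a half turn about z gives the same grasp; the last joint's range is limited). The gripper opens to 85 mm and grips with 20 to 120 N. Pads are 22 mm wide; open, the fingers measure 114 mm over their backs; the gripper's body (76 mm by 85 mm) begins 54 mm behind the grasp point. The pads swing forward as they close: fully open they stand 13 mm farther back than shut.
Start: joints at [-1.186, 0.599, -0.003, 1.599, 0.002, 0.943, -0.08], TCP at [323.035, 649.055, 231.275] pointing down, gripper open.
Joint ranges: [-2.57, 2.57], [-0.35, 1.97], [-1.29, 1.29], [0.11, 2.56], [-1.05, 4.19], [0.11, 1.86], [-2.63, 2.63]. Speed limits (rad/s): [2.22, 2.22, 3.01, 3.01, 3.14, 3.14, 3.14].

## Interface

Orientations are given as a unit quaternion [w, x, y, z].
In Python, from station import status, cams, order, nets gives the robot as it stands.
- The arm moves only by the tool step_arm, never from a script. Its argument "deltas" is a list that holds one entry, the list of rows, each a list of 7 numbers: the finger opening in m, from 0 to 0.0854, then the shift along the tool's x, y, z in m, then the turn, a rotation vector about the tool's x, y, z in rad. A call has 1 to 8 rows; each row shifts and turns the pose as measured when the row begins, along the tool's axes as they then stand; what a row does not reach is not made up. A row lasts 1/8 s, in which the tool goes at most 62.5 mm and 10.7 degrees, less where a joint would pass 70% of its speed; a pose out of reach is approached as far as the arm can. A call with a gripper value outside its range is refused whole. The fingers move at their own pace and stop on an object; "newtons" is the grip in N (left out, the last holds). Time passes only in rows, so rows that do not move let the fingers close. It gives the time, the measured TCP pose, the force and the opening at its end, in the units of the state.
- status.state(): the state, without advancing time (a new reading comes with each control period).
- cams.get_image(name): name is "scene" or "top" or "wrist"; returns a dict with "frame" (480x640x3 uint8, red, green, blue), "fx", "fy", "cx", "cy" (pixels), "camera_from_world" (4x4, takes a point from world to camera coordinates); the wrist camera has in their place "T_tool_cam" (4x4, takes a point from camera to tool coordinates, whose origin is the TCP and whose axes are the flange's). Camera axes: x right, y down, z forward; pixel columns grow to the right and rows downward; lengths in mm; the calibration is good to about 2 mm. A picture is of the moment at which its call begins: read the wrist's pose just before it. There is no depth.
- order.sign_off(): hands the job in, once; it reports no verdict.
Trained networks look in a picture, given as the dict that the camera call returned (one of the last four; its "shot" number tells which), for a name from the list of things; names that differ only in an ending like _2 or _b are one class to them, and where a whole thing is asked for, a point or a joint stands for the part that bears it (a point fixed in the world has none). Each returns a list of dicts, best first, with "score" (0 to 1); they miss things now and then, are a little off and sometimes report something else, mostly with a low value. They report only what shows in the picture. A call takes as long as a camera call.
- nets.regions_of(picture, target): "region" (480x640 bool, what is visible of it) and "xy" ([column, row] in pixels, amid what is visible of it).
The state is a dict: "time": time; "joint_pos": joint angles; "dq": joint speeds; "tau": joint torques, N m; "ee_pos": TCP position; "tcp_rot": TCP orientation; "wrist_force": force on the tool from outside, world axes, zero at the start; "moment": the same for the moment, N m; "grip_width": opening from 0.0 (shut) to 1.0 (fully open).
Only numpy, scipy, OpenCV 4.12 (cv2) and the standard library are available. Lean on these libraries where they do the work, as an engineer would, in place of code of your own. Each camera call takes 0.05 s, during which the arm holds its last target. There are 200 camera calls.

## Working session

There is one attempt and no reset: what is moved stays moved. The work goes in short steps, Python scripts to look and compute and a tool call to move; the robot and the scene stay as the last step left them, time stands still between calls to the robot, and variables do not carry over. Pictures are saved under pics/ and viewed, about 8 in all and at most 12, crops included, and the job is handed in when it is done.

Besides the shell and the picture viewer there is one more tool, called after "Call:" as name([rows], argument=value, ...), one row to a line, values as JSON. step_arm: Moves the arm, as the interface text tells. Its arguments: {"type":"object","properties":{"deltas":{"type":"array","items":{"type":"array","items":{"type":"array","items":{"type":"number"}}}},"newtons":{"type":"number"}},"required":["deltas"]}

```bash
ls; mkdir -p pics
python3 - <<'E'
from station import status,cams,nets
import cv2,numpy as np
s=status.state();print({k:np.round(v,3).tolist() for k,v in s.items()})
for n in ("scene","top"):
    p=cams.get_image(n);cv2.imwrite(f"pics/{n}0.png",p["frame"][:,:,::-1])
    print(n,p["fx"],p["fy"],p["cx"],p["cy"],np.round(p["camera_from_world"],4).tolist())
    for t in ["cabinet","catch_hole","drawer_handle","holster_mouth","drift_handle","drift_tip","mat","nozzle","jar","redbin","flange"]:
        try:
            r=nets.regions_of(p,t)
            for d in r[:2]:
                c=cv2.minAreaRect(np.argwhere(d["region"])[:,::-1].astype(np.float32))
                print(t,round(d["score"],2),np.round(d["xy"]),d["region"].sum(),np.round(cv2.boxPoints(c)).tolist())
        except Exception as e: print(t,e)
E
```

```text
pics
{'time': 0.0, 'joint_pos': [-1.186, 0.6, -0.003, 1.6, 0.002, 0.943, -0.08], 'dq': [0.001, 0.001, -0.0, -0.0, 0.0, 0.001, -0.001], 'tau': [-0.001, -77.646, 1.564, -25.802, 0.012, 0.009, 0.0], 'ee_pos': [322.862, 648.622, 230.405], 'tcp_rot': [-0.0, 0.229, 0.973, -0.001], 'wrist_force': [0.851, 0.233, 0.178], 'moment': [0.019, -0.044, -0.005], 'grip_width': 0.999}
scene 569.8554379612818 569.8554379612818 317.63137217938765 237.8961282359887 [[0.6415, 0.7669, 0.0185, -504.6036], [0.4429, -0.3505, -0.8252, -156.3822], [-0.6264, 0.5375, -0.5645, 1474.3862], [0.0, 0.0, 0.0, 1.0]]
cabinet 0.7 [236. 262.] 11942 [[140.0, 252.0], [277.0, 179.0], [324.0, 267.0], [187.0, 340.0]]
cabinet 0.64 [395. 193.] 1418 [[360.0, 191.0], [411.0, 167.0], [424.0, 196.0], [374.0, 220.0]]
catch_hole 0.94 [233. 257.] 12233 [[139.0, 252.0], [277.0, 178.0], [325.0, 266.0], [187.0, 341.0]]
drawer_handle 0.8 [186. 282.] 2333 [[140.0, 264.0], [164.0, 239.0], [231.0, 300.0], [208.0, 326.0]]
drift_handle 0.63 [369. 199.] 56 [[362.0, 203.0], [378.0, 195.0], [380.0, 199.0], [364.0, 207.0]]
drift_tip 0.47 [374. 202.]
[... 1459 characters left out ...]
255.0], [309.0, 246.0], [317.0, 323.0], [230.0, 332.0]]
nozzle 0.72 [388. 289.] 146 [[383.0, 285.0], [396.0, 285.0], [396.0, 297.0], [383.0, 297.0]]
nozzle 0.2 [386. 281.] 7997 [[326.0, 247.0], [452.0, 239.0], [456.0, 311.0], [330.0, 320.0]]
jar 0.68 [271. 211.] 559 [[255.0, 205.0], [274.0, 193.0], [290.0, 217.0], [271.0, 230.0]]
jar 0.67 [439. 278.] 662 [[430.0, 244.0], [451.0, 242.0], [457.0, 309.0], [436.0, 310.0]]
redbin 0.9 [319. 201.] 1534 [[296.0, 217.0], [308.0, 172.0], [341.0, 181.0], [329.0, 226.0]]
flange 0.95 [383. 207.] 697 [[370.0, 189.0], [399.0, 189.0], [399.0, 217.0], [370.0, 217.0]]
flange 0.3 [385. 283.] 7919 [[326.0, 248.0], [451.0, 239.0], [456.0, 310.0], [331.0, 320.0]]
```

Run:
```python
import cv2,numpy as np
a=cv2.imread("pics/scene0.png")[150:375,130:430]; b=cv2.imread("pics/top0.png")[170:340,135:465]
cv2.imwrite("pics/s1.png",cv2.resize(a,None,fx=2.66,fy=2.66,interpolation=2))
cv2.imwrite("pics/t1.png",cv2.resize(b,None,fx=2.4,fy=2.4,interpolation=2))
```

```text
(no output)
```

View pics/s1.png

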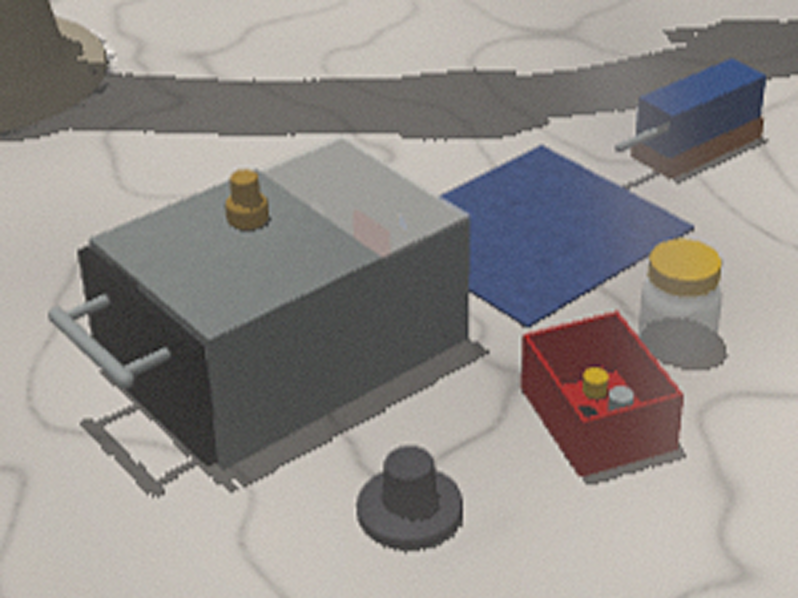

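View pics/t1.png

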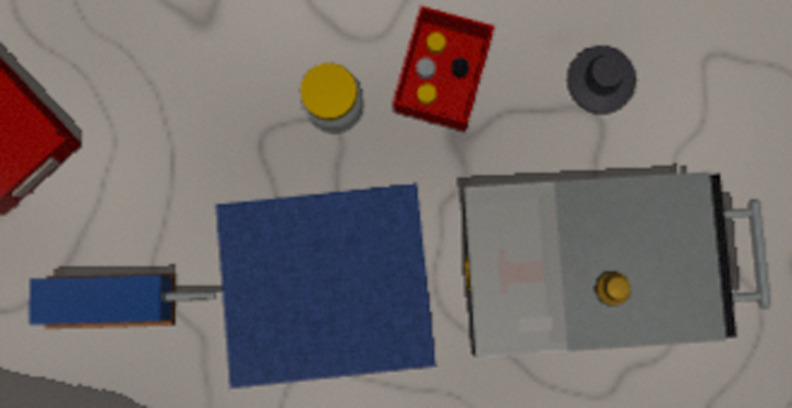

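The top view shows the unit with its handle on the right (-y world) and its back on the left. The mat lies in the middle, and the holster is on the left with its rod pointing right. I'll fit poses from the corners in both views.

```bash
cat > h.py <<'E'
import numpy as np,cv2
from scipy.optimize import least_squares
from scipy.spatial.transform import Rotation as R
C={"scene":(569.855,317.631,237.896,np.array([[0.6415,0.7669,0.0185,-504.6036],[0.4429,-0.3505,-0.8252,-156.3822],[-0.6264,0.5375,-0.5645,1474.3862]])),
"top":(449.748,318.811,244.284,np.array([[-0.027,-0.9995,0.0153,144.0495],[-0.9909,0.0248,-0.1322,630.38],[0.1318,-0.0187,-0.9911,991.8236]]))}
def proj(n,P):
    f,cx,cy,M=C[n];q=np.atleast_2d(P)@M[:,:3].T+M[:,3];return f*q[:,:2]/q[:,2:]+[cx,cy]
def back(n,uv,z):
    f,cx,cy,M=C[n];d=M[:,:3].T@np.array([(uv[0]-cx)/f,(uv[1]-cy)/f,1]);o=-M[:,:3].T@M[:,3];return o+d*(z-o[2])/d[2]
S=lambda u,v:(130+(u+.5)/2.66-.5,150+(v+.5)/2.66-.5)
T=lambda u,v:(135+(u+.5)/2.4-.5,170+(v+.5)/2.4-.5)
E
python3 - <<'E'
from h import *
def fit(name,obs,x0):
    def place(p,L):
        c,s=np.cos(p[2]),np.sin(p[2]);return np.array([p[0]+c*L[0]-s*L[1],p[1]+s*L[0]+c*L[1],L[2]])
    f=lambda p:np.concatenate([(proj(n,place(p,L))[0]-uv) for n,uv,L in obs])
    for lab,o in (("both",obs),("top",[q for q in obs if q[0]=="top"]),("scene",[q for q in obs if q[0]=="scene"])):
        g=lambda p:np.concatenate([(proj(n,place(p,L))[0]-uv) for n,uv,L in o])
        r=least_squares(g,x0,x_scale=[100,100,1],loss="soft_l1");print(name,lab,np.round(r.x,3),"rms",np.sqrt(np.mean(r.fun**2)).round(2),np.round(r.fun,1).tolist() if lab=="both" else "")
    
t=lambda u,v,*L:("top",T(u,v),L); s=lambda u,v,*L:("scene",S(u,v),L)
fit("cab",[t(475,355,110,75,112),t(462,181,110,-75,112),t(735,336,-110,75,112),t(714,174,-110,-75,112),
 s(342,140,110,75,112),s(468,214,110,-75,112),s(208,340,-110,-75,112),s(92,242,-110,75,112),s(218,465,-110,-75,0),s(468,342,110,-75,0)],[570,0,1.6])
fit("holster",[t(172,278,0,21,63),t(172,322,0,-21,63),t(30,280,-120,21,63),t(30,325,-120,-21,63),
 s(730,60,-120,-21,63),s(764,78,-120,21,63),s(640,98,0,-21,63),s(672,124,0,21,63)],[560,300,-1.6])
fit("mat",[t(217,205,90,-100,3),t(416,184,-90,-100,3),t(436,366,-90,100,3),t(231,387,90,100,3),s(541,146,90,100,3),s(693,228,90,-100,3),s(528,326,-90,-100,3)],[560,150,1.6])
print("tip",back("top",T(216,294),38),back("scene",S(618,148),38))
print("rod mid",back("top",T(178,295),38))
for uv in [(755,200),(767,305)]: print("handle",back("top",T(*uv),85))
print("hole",back("top",T(467,275),68))
E
```

```text
cab both [548.179  -4.001   1.603] rms 1.47 [0.3, -0.3, 1.3, 1.2, -3.6, 1.3, -1.5, -1.7, 0.1, -1.9, 0.4, 1.2, -0.8, 0.7, -1.8, -1.1, 1.1, 2.8, 0.0, -0.5]
cab top [548.509  -5.317   1.601] rms 1.61 
cab scene [547.164  -3.089   1.604] rms 1.25 
holster both [527.663 387.382  -1.569] rms 1.7 [-3.8, -1.5, -3.9, -0.6, 0.7, -0.7, 0.3, -0.3, -0.5, -0.5, -0.3, -0.8, -1.8, 0.1, -1.0, -2.6]
holster top [525.309 383.724  -1.577] rms 1.58 
holster scene [533.08  385.827  -1.551] rms 0.77 
mat both [537.168 244.214   1.572] rms 4.33 [6.3, -7.9, -0.7, -1.1, -6.9, 8.5, 0.7, 2.0, -2.2, -0.7, 0.4, 5.3, 0.6, -0.2]
mat top [540.611 243.788   1.667] rms 4.38 
mat scene [537.15  245.6     1.555] rms 2.39 
tip [530.23186094 343.36006783  38.        ] [529.68663253 346.81840637  38.        ]
rod mid [530.24368768 379.03759052  38.        ]
handle [ 601.41271053 -158.15166022   85.        ]
handle [ 505.60890043 -162.78952255   85.        ]
hole [540.56150549 107.35847703  68.        ]
```

```bash
cat >> h.py <<'E'
from station import status,cams,nets,order
def pose():
    s=status.state();q=s["tcp_rot"];return np.array(s["ee_pos"]),R.from_quat([q[1],q[2],q[3],q[0]]),s
def down(deg): # tool z down, tool y at deg from world x
    a=np.radians(deg);y=np.array([np.cos(a),np.sin(a),0]);z=np.array([0,0,-1.]);return R.from_matrix(np.c_[np.cross(y,z),y,z])
def plan(pos,Rt,n=None,grip=.0854,step=45,rs=.16):
    p,Q,s=pose();d=np.array(pos)-p;rv=(Q.inv()*Rt).as_rotvec();m=n or int(max(1,np.ceil(np.linalg.norm(d)/step),np.ceil(np.linalg.norm(rv)/rs)))
    print("t",round(s["time"],2),"at",p.round(1),"rv",rv.round(3),"d",d.round(1),"F",np.round(s["wrist_force"],1),"w",round(s["grip_width"],3))
    print([[grip]+[float(v) for v in (R.from_rotvec(rv*k/m).inv()*Q.inv()).apply(d/m/1000).round(4)]+[float(v) for v in (rv/m).round(3)] for k in range(m)])
E
python3 -c "
from h import *
plan([529,357,150],down(0),8)"
```

```text
t 1.2 at [323.1 649.  231.3] rv [0.    0.    1.109] d [ 205.9 -292.   -81.3] F [-0.5 -0.4 -0.1] w 1.001
[[0.0854, -0.0393, -0.0212, 0.0102, 0.0, 0.0, 0.139], [0.0854, -0.0419, -0.0156, 0.0102, 0.0, 0.0, 0.139], [0.0854, -0.0436, -0.0096, 0.0102, 0.0, 0.0, 0.139], [0.0854, -0.0445, -0.0035, 0.0102, 0.0, 0.0, 0.139], [0.0854, -0.0446, 0.0027, 0.0102, 0.0, 0.0, 0.139], [0.0854, -0.0438, 0.0088, 0.0102, 0.0, 0.0, 0.139], [0.0854, -0.0422, 0.0148, 0.0102, 0.0, 0.0, 0.139], [0.0854, -0.0397, 0.0205, 0.0102, 0.0, 0.0, 0.139]]
```

Call:
step_arm([
  [[0.0854, -0.039, -0.021, 0.01, 0, 0, 0.139], [0.0854, -0.042, -0.0156, 0.01, 0, 0, 0.139], [0.0854, -0.0436, -0.0096, 0.01, 0, 0, 0.139], [0.0854, -0.0445, -0.0035, 0.01, 0, 0, 0.139], [0.0854, -0.0446, 0.0027, 0.01, 0, 0, 0.139], [0.0854, -0.0438, 0.0088, 0.01, 0, 0, 0.139], [0.0854, -0.042, 0.015, 0.01, 0, 0, 0.139], [0.0854, -0.04, 0.0205, 0.01, 0, 0, 0.139]],
])

```text
time: 2.2
ee_pos: [528.6, 351.8, 149.5]
tcp_rot: [-0.002, 0.718, 0.696, 0.003]
wrist_force: [-0.4, 0.1, 0.0]
grip_width: 0.999
```

```bash
cat >> h.py <<'E'
def wrist(name):
    p,Q,s=pose();w=cams.get_image("wrist");cv2.imwrite(f"pics/{name}.png",w["frame"][:,:,::-1]);return p,Q,w
def wback(p,Q,w,uv,z):
    M=np.array(w["T_tool_cam"]);d=Q.apply(M[:3,:3]@[(uv[0]-w["cx"])/w["fx"],(uv[1]-w["cy"])/w["fy"],1]);o=p+Q.apply(M[:3,3]);return o+d*(z-o[2])/d[2]
E
python3 - <<'E'
from h import *
p,Q,w=wrist("w0");print(p,np.array(w["T_tool_cam"]).round(3).tolist(),w["fx"],w["cx"],w["cy"])
for t in ("drift_tip","drift_handle","holster_mouth","mat"):
    for d in nets.regions_of(w,t)[:2]:
        c=cv2.boxPoints(cv2.minAreaRect(np.argwhere(d["region"])[:,::-1].astype(np.float32)));print(t,round(d["score"],2),d["region"].sum(),c.round().tolist(),[wback(p,Q,w,u,38).round(1).tolist() for u in c])
plan([529,357,150],down(0))
E
```

```text
[528.56417967 351.82875125 149.45646397] [[0.0, -0.964, -0.266, 67.633], [1.0, 0.0, 0.0, -0.166], [-0.0, -0.266, 0.964, -142.814], [0.0, 0.0, 0.0, 1.0]] 363.65162631444474 323.4044437496297 238.55292930358482
drift_tip 0.97 637 [[317.0, 185.0], [328.0, 185.0], [330.0, 243.0], [319.0, 243.0]] [[524.9, 388.7, 38.0], [532.8, 388.7, 38.0], [533.1, 346.6, 38.0], [524.9, 346.6, 38.0]]
drift_tip 0.7 1854 [[512.0, 436.0], [575.0, 436.0], [575.0, 479.0], [512.0, 479.0]] [[683.6, 171.4, 38.0], [737.2, 169.7, 38.0], [744.1, 123.4, 38.0], [688.4, 125.1, 38.0]]
drift_handle 0.97 603 [[317.0, 186.0], [328.0, 186.0], [329.0, 243.0], [318.0, 243.0]] [[525.0, 388.1, 38.0], [532.7, 388.1, 38.0], [532.7, 346.6, 38.0], [524.7, 346.6, 38.0]]
holster_mouth 0.8 13386 [[276.0, 0.0], [351.0, -2.0], [355.0, 184.0], [279.0, 185.0]] [[503.7, 503.1, 38.0], [550.4, 502.5, 38.0], [551.9, 388.9, 38.0], [499.0, 389.4, 38.0]]
mat 0.89 35534 [[218.0, 241.0], [436.0, 218.0], [456.0, 414.0], [238.0, 438.0]] [[451.6, 350.3, 38.0], [609.1, 362.7, 38.0], [634.9, 194.8, 38.0], [451.0, 177.1, 38.0]]
t 2.45 at [527.5 353.5 149.6] rv [ 0.001 -0.006 -0.025] d [1.5 3.5 0.4] F [-0.6 -0.  -0.2] w 0.999
[[0.0854, 0.0035, 0.0014, -0.0004, 0.001, -0.006, -0.025]]
```

View pics/w0.png

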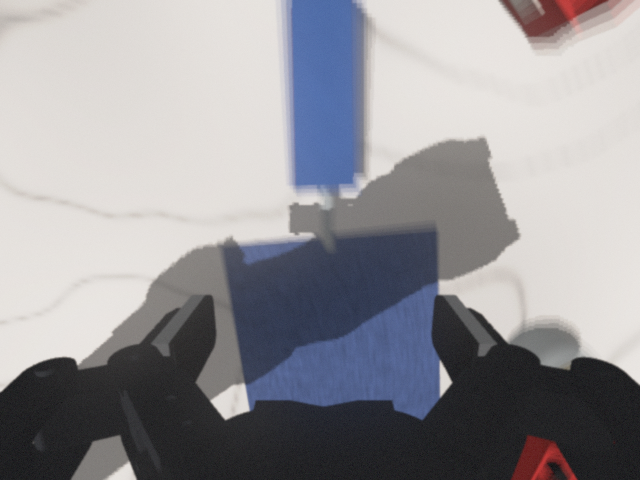

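The view shows the rod from (322,185) at the mouth to (332,248) at the tip, about x=530 and y=388 to 345. This agrees with the fit, so I'll align and go down.

Call:
step_arm([
  [[0.05, 0.0045, 0.0025, 0.044, 0, -0.006, -0.025], [0.05, 0, 0, 0.04, 0, 0, 0], [0.05, 0, 0, 0.02, 0, 0, 0]],
])

```text
time: 2.82
ee_pos: [529.3, 366.0, 46.1]
tcp_rot: [-0.001, 0.703, 0.711, 0.004]
wrist_force: [0.2, 0.5, 0.3]
grip_width: 0.584
```

```bash
python3 -c "
from h import *
plan([530,358,25],down(0))"
```

```text
t 2.83 at [529.3 366.   46.1] rv [ 0.004 -0.008  0.012] d [  0.7  -8.  -21.1] F [0.2 0.5 0.3] w 0.584
[[0.0854, -0.0081, 0.0006, 0.021, 0.004, -0.008, 0.012]]
```

Call:
step_arm([
  [[0.05, -0.008, 0.0006, 0.01, 0.004, -0.008, 0.012], [0.05, 0, 0, 0.01, 0, 0, 0], [0.05, 0, 0, 0, 0, 0, 0]],
])

```text
time: 3.2
ee_pos: [528.2, 360.5, 24.8]
tcp_rot: [-0.001, 0.706, 0.709, -0.0]
wrist_force: [-0.0, -0.7, 0.6]
grip_width: 0.585
```

```bash
python3 -c "
from h import *
plan([530,358,25],down(0),grip=.05)"
```

```text
t 3.2 at [528.2 360.5  24.8] rv [-0.001 -0.     0.004] d [ 1.8 -2.5  0.2] F [-0.  -0.7  0.6] w 0.585
[[0.05, -0.0025, 0.0018, -0.0003, -0.001, -0.0, 0.004]]
```

Now correct and close with 90 N.

Call:
step_arm([
  [[0.05, -0.0025, 0.002, 0, 0, 0, 0.004], [0, 0, 0, 0, 0, 0, 0], [0, 0, 0, 0, 0, 0, 0], [0, 0, 0, 0, 0, 0, 0], [0, 0, 0, 0, 0, 0, 0], [0, 0, 0, 0, 0, 0, 0]],
], newtons=90)

```text
time: 3.95
ee_pos: [531.4, 358.6, 27.1]
tcp_rot: [-0.0, 0.707, 0.707, 0.001]
wrist_force: [0.5, 0.2, -0.4]
grip_width: 0.054
```

Call:
step_arm([
  [[0, 0, 0, 0, 0, 0, 0], [0, 0, 0, 0, 0, 0, 0]],
])

```text
time: 4.2
ee_pos: [531.4, 358.6, 27.1]
tcp_rot: [-0.0, 0.707, 0.707, 0.001]
wrist_force: [0.5, 0.3, 0.2]
grip_width: 0.047
```

```bash
python3 -c "
from h import *
p,Q,w=wrist('w1');f=w['frame'][:,:,::-1];cv2.imwrite('pics/w1c.png',cv2.resize(f[150:430,190:460],None,fx=2,fy=2))"
```

```text
(no output)
```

View pics/w1c.png

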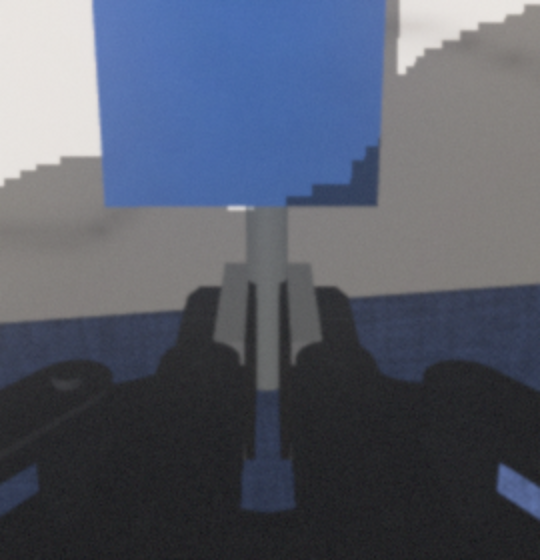

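The rod runs between the pads, centred. Draw it out along -y (tool -x).

Call:
step_arm([
  [[0, -0.015, 0, 0, 0, 0, 0], [0, -0.02, 0, 0, 0, 0, 0], [0, -0.02, 0, 0, 0, 0, 0]],
])

```text
time: 4.62
ee_pos: [531.1, 301.3, 26.8]
tcp_rot: [-0.0, 0.706, 0.708, 0.002]
wrist_force: [0.2, -0.4, -0.5]
grip_width: 0.052
```

```bash
python3 -c "
from h import *
plan([531.5,195,28],down(0),grip=0,step=25)
p=cams.get_image('top')
for d in nets.regions_of(p,'drift_handle')[:1]:
    c=cv2.boxPoints(cv2.minAreaRect(np.argwhere(d['region'])[:,::-1].astype(np.float32)));print(d['score'],[back('top',u,38).round() for u in c])
"
```

```text
t 4.62 at [531.1 301.3  26.8] rv [ 0.002 -0.003  0.002] d [   0.4 -106.3    1.2] F [ 0.2 -0.4 -0.5] w 0.052
[[0, -0.0213, 0.0, -0.0003, 0.0, -0.001, 0.0], [0, -0.0213, 0.0, -0.0003, 0.0, -0.001, 0.0], [0, -0.0213, 0.0, -0.0003, 0.0, -0.001, 0.0], [0, -0.0213, 0.0001, -0.0003, 0.0, -0.001, 0.0], [0, -0.0213, 0.0001, -0.0002, 0.0, -0.001, 0.0]]
```

```bash
python3 -c "
from h import *
p,Q,w=wrist('w2');f=w['frame'][:,:,::-1];cv2.imwrite('pics/w2c.png',cv2.resize(f[0:430,190:460],None,fx=1.3,fy=1.3))"
```

```text
(no output)
```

View pics/w2c.png

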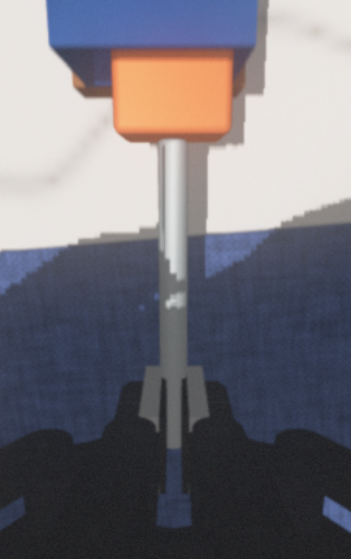

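The orange handle is coming out of the mouth and the rod is held firmly. Continue.

Call:
step_arm([
  [[0, -0.022, 0, 0, 0, 0, 0], [0, -0.022, 0, 0, 0, 0, 0], [0, -0.022, 0, 0, 0, 0, 0], [0, -0.022, 0, 0, 0, 0, 0], [0, -0.02, 0, 0, 0, 0, 0], [0, 0, 0, 0.01, 0, 0, 0], [0, 0, 0, 0.006, 0, 0, 0]],
])

```text
time: 5.65
ee_pos: [532.0, 191.3, 9.7]
tcp_rot: [-0.001, 0.707, 0.707, 0.003]
wrist_force: [-0.4, 0.5, -1.2]
grip_width: 0.049
```

```bash
cat >> h.py <<'E'
def drift(n):
    p=cams.get_image(n)
    for d in nets.regions_of(p,'drift_handle')[:1]:
        c=cv2.boxPoints(cv2.minAreaRect(np.argwhere(d['region'])[:,::-1].astype(np.float32)));print(n,round(d['score'],2),d['region'].sum(),[back(n,u,17).round().tolist() for u in c])
    return p
E
python3 -c "
from h import *
plan([531.5,195,5.5],down(0),grip=0,step=25)
drift('top');drift('scene')
"
```

```text
t 5.65 at [532.  191.3   9.7] rv [ 0.002 -0.006  0.001] d [-0.5  3.7 -4.2] F [-0.4  0.5 -1.2] w 0.049
[[0, 0.0037, -0.0005, 0.0042, 0.002, -0.006, 0.001]]
top 0.67 252 [[543.0, 341.0, 17.0], [545.0, 290.0, 17.0], [519.0, 289.0, 17.0], [516.0, 339.0, 17.0]]
scene 0.76 518 [[497.0, 239.0, 17.0], [498.0, 369.0, 17.0], [555.0, 335.0, 17.0], [551.0, 211.0, 17.0]]
```

Call:
step_arm([
  [[0, 0, 0, 0.003, 0, 0, 0], [0.05, 0, 0, 0, 0, 0, 0], [0.05, 0, 0, 0, 0, 0, 0], [0.06, 0, 0, 0, 0, 0, 0], [0.06, 0, 0, -0.035, 0, 0, 0], [0.06, 0.03, 0, -0.045, 0, 0, 0], [0.06, 0.01, 0, -0.045, 0, 0, 0]],
])

```text
time: 6.72
ee_pos: [530.3, 231.3, 132.8]
tcp_rot: [-0.002, 0.707, 0.707, 0.0]
wrist_force: [0.3, -0.5, -0.3]
grip_width: 0.705
```

Run:
```python
from h import *
plan([532,240,150],down(0),grip=.06)
p,Q,w=wrist('w3')
for t in ("drift_handle","mat"):
    for d in nets.regions_of(w,t)[:1]:
        print(t,round(d["score"],2),d["region"].sum(),d["xy"]);f=w["frame"].astype(int)
m=(f[...,0]>170)&(f[...,1]<190)&(f[...,2]<120);m=cv2.morphologyEx(m.astype(np.uint8),2,np.ones((5,5)))
n,l,st,_=cv2.connectedComponentsWithStats(m);i=1+st[1:,4].argmax();c=cv2.boxPoints(cv2.minAreaRect(np.argwhere(l==i)[:,::-1].astype(np.float32)))
print(st[i],c.round(),[wback(p,Q,w,u,31).round(1) for u in c])
# red pad / yellow frame from hi view
```

```text
t 6.72 at [530.3 231.3 132.8] rv [-0.003 -0.003  0.001] d [ 1.7  8.7 17.2] F [ 0.3 -0.5 -0.3] w 0.705
[[0.06, 0.0088, 0.0016, -0.0172, -0.003, -0.003, 0.001]]
drift_handle 0.59 5908 [325.8, 136.2]
mat 0.82 53790 [342.8, 194.5]
[ 303   70   45  113 4772] [[303.  70.]
 [347.  70.]
 [347. 182.]
 [303. 182.]] [array([517.2, 339.9,  31. ]), array([544.4, 339.9,  31. ]), array([545.7, 271. ,  31. ]), array([516.2, 270.9,  31. ])]
```

View pics/w3.png

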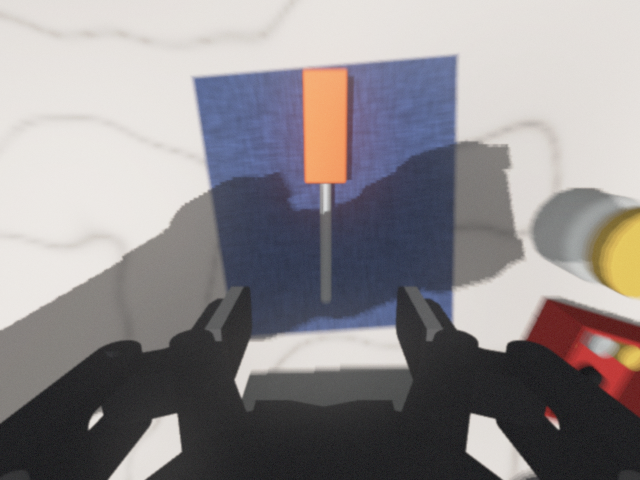

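The drift lies on the mat square to the world axes, with the handle centre at about (531, 305) and the rod towards -y. I'll move above the handle and measure the hole's yellow frame from the saved top image.

Call:
step_arm([
  [[0.06, 0.04, 0.001, 0.03, 0, 0, 0], [0.06, 0.034, 0, 0.03, 0, 0, 0], [0.06, 0, 0, 0.03, 0, 0, 0]],
])

```text
time: 7.25
ee_pos: [534.0, 306.0, 42.4]
tcp_rot: [-0.001, 0.708, 0.706, 0.004]
wrist_force: [-0.1, -0.6, 0.2]
grip_width: 0.706
```

Run:
```python
from h import *
plan([531,307,5],down(0),grip=.06)
f=cv2.imread('pics/top0.png').astype(int)[265:305,322:368]
b,g,r=f[...,0],f[...,1],f[...,2]
ys=(r-b>40)&(g-b>15)
q=np.argwhere(ys);print("yellow",[(int(u)+322,int(v)+265) for v,u in q])
rd=(r-g>18);q=np.argwhere(rd);
if len(q): print("red box",q.min(0)[::-1]+[322,265],q.max(0)[::-1]+[322,265],q.mean(0)[::-1]+[322,265])
for u in ((329.5,284.7),): print(back("top",u,68),back("top",u,78))
```

```text
t 7.25 at [534.  306.   42.4] rv [ 0.005 -0.006 -0.002] d [ -3.    1.  -37.4] F [-0.1 -0.6  0.2] w 0.706
[[0.06, 0.0008, -0.0031, 0.0374, 0.005, -0.006, -0.002]]
yellow [(329, 277), (329, 278), (329, 279), (329, 280), (329, 281), (329, 282), (329, 283), (330, 283), (329, 284), (330, 284), (329, 285), (330, 285), (329, 286), (330, 286), (329, 287), (330, 287), (330, 288), (330, 289), (330, 290)]
red box [329 279] [345 285] [331.    281.625]
[539.6504314  106.92530593  68.        ] [539.2304063  107.32651763  78.        ]
```

Call:
step_arm([
  [[0.06, 0.001, -0.003, 0.025, 0.004, -0.004, -0.002], [0.06, 0, 0, 0.011, 0, 0, 0], [0.06, 0, 0, 0, 0, 0, 0]],
])

```text
time: 7.62
ee_pos: [528.5, 304.5, 0.4]
tcp_rot: [-0.001, 0.707, 0.707, -0.003]
wrist_force: [-0.0, 0.6, -0.1]
grip_width: 0.703
```

Call:
step_arm([
  [[0, 0, 0, 0, 0, 0, 0], [0, 0, 0, 0, 0, 0, 0], [0, 0, 0, 0, 0, 0, 0], [0, 0, 0, 0, 0, 0, 0], [0, 0, 0, 0, 0, 0, 0]],
], newtons=90)

```text
time: 8.25
ee_pos: [533.0, 304.7, 5.5]
tcp_rot: [0.0, 0.708, 0.706, 0.002]
wrist_force: [0.3, 0.6, -1.1]
grip_width: 0.311
```

Run:
```python
from h import *
plan([541,281,57],down(1.83),grip=0,step=20)
```

```text
t 8.25 at [533.  304.7   5.5] rv [ 0.003 -0.002 -0.036] d [  8.  -23.7  51.5] F [ 0.3  0.6 -1.1] w 0.311
[[0, -0.0078, 0.0028, -0.0172, 0.001, -0.001, -0.012], [0, -0.0079, 0.0027, -0.0172, 0.001, -0.001, -0.012], [0, -0.0079, 0.0025, -0.0172, 0.001, -0.001, -0.012]]
```

Call:
step_arm([
  [[0, 0, 0, -0.02, 0, 0, 0], [0, 0, 0, -0.02, 0, 0, -0.012], [0, -0.015, 0.002, -0.012, 0, 0, -0.012], [0, -0.022, 0.002, 0, 0, 0, -0.01], [0, -0.015, 0, 0, 0, 0, 0], [0, 0, 0, 0, 0, 0, 0]],
])

```text
time: 9.0
ee_pos: [538.4, 248.5, 63.2]
tcp_rot: [0.001, 0.696, 0.718, 0.002]
wrist_force: [0.2, 1.1, -1.2]
grip_width: 0.313
```

Run:
```python
from h import *
plan([537.5,246,56.5],down(1.83),grip=0,step=20)
p=cams.get_image("top");f=p["frame"][:,:,::-1];cv2.imwrite("pics/t2.png",cv2.resize(f[240:340,190:360],None,fx=4.7,fy=4.7,interpolation=2))
plan([537.5,246,56.5],down(1.83),grip=0,step=20)
```

```text
t 9.0 at [538.4 248.5  63.2] rv [ 0.005 -0.002 -0.001] d [-0.9 -2.5 -6.7] F [ 0.2  1.1 -1.2] w 0.313
[[0, -0.0025, -0.001, 0.0066, 0.005, -0.002, -0.001]]
t 9.05 at [538.3 249.4  63.1] rv [ 0.005 -0.002 -0.   ] d [-0.8 -3.4 -6.6] F [-0.3 -0.3 -0.3] w 0.311
[[0, -0.0034, -0.001, 0.0066, 0.005, -0.002, -0.0]]
```

View pics/t2.png

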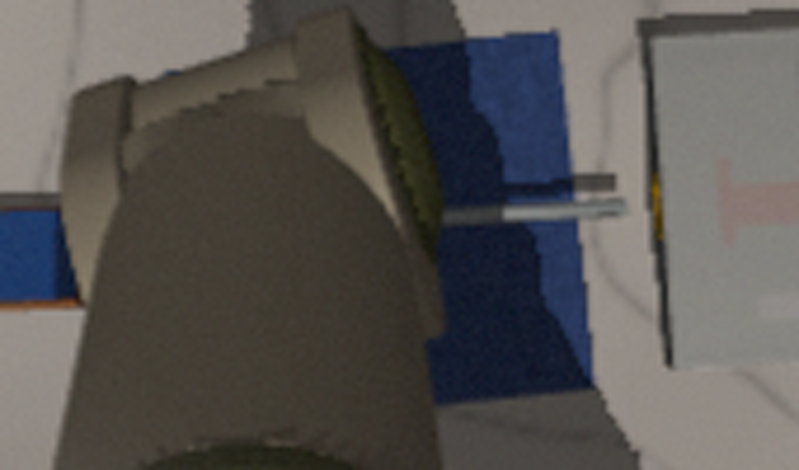

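The rod points at the frame (centre about (657,209) in the crop; the rod extrapolates to v≈205). I'll shift about 1.3 mm towards -x, go down 6.6 mm and feel my way in.

Call:
step_arm([
  [[0, 0, -0.0013, 0.0066, 0.005, -0.002, 0], [0, 0, 0, 0, 0, 0, 0], [0, 0, 0, 0, 0, 0, 0]],
])

```text
time: 9.43
ee_pos: [536.4, 251.3, 55.3]
tcp_rot: [-0.001, 0.695, 0.719, -0.0]
wrist_force: [-0.1, -0.0, -0.7]
grip_width: 0.311
```

Run:
```python
from h import *
plan([537,222,56.5],down(1.83),grip=0,step=15)
```

```text
t 9.43 at [536.4 251.3  55.3] rv [-0.002 -0.001  0.002] d [  0.6 -29.3   1.2] F [-0.1 -0.  -0.7] w 0.311
[[0, -0.0146, -0.0002, -0.0006, -0.001, -0.0, 0.001], [0, -0.0146, -0.0002, -0.0006, -0.001, -0.0, 0.001]]
```

Call:
step_arm([
  [[0, -0.012, 0.0004, -0.0012, 0, 0, 0.001], [0, -0.012, 0, 0, 0, 0, 0], [0, 0, 0, 0, 0, 0, 0]],
])

```text
time: 9.8
ee_pos: [537.6, 225.4, 56.5]
tcp_rot: [-0.001, 0.695, 0.719, -0.001]
wrist_force: [0.3, 1.1, -1.8]
grip_width: 0.309
```

Run:
```python
from h import *
plan([537.6,211,56.5],down(1.83),grip=0,step=15)
```

```text
t 9.8 at [537.6 225.4  56.5] rv [-0.002  0.     0.001] d [  0.  -14.4   0. ] F [ 0.3  1.1 -1.8] w 0.309
[[0, -0.0144, -0.0004, -0.0, -0.002, 0.0, 0.001]]
```

Call:
step_arm([
  [[0, -0.008, 0, 0, 0, 0, 0], [0, -0.007, 0, 0, 0, 0, 0], [0, 0, 0, 0, 0, 0, 0]],
])

```text
time: 10.18
ee_pos: [538.3, 209.0, 56.6]
tcp_rot: [-0.001, 0.696, 0.718, -0.001]
wrist_force: [-0.6, -0.5, -1.1]
grip_width: 0.312
```

Run:
```python
from h import *
plan([538,190,56.5],down(1.83),grip=0,step=10)
```

```text
t 10.18 at [538.3 209.   56.6] rv [-0.001 -0.     0.   ] d [ -0.3 -19.   -0.1] F [-0.6 -0.5 -1.1] w 0.312
[[0, -0.0095, -0.0004, 0.0001, -0.001, -0.0, 0.0], [0, -0.0095, -0.0004, 0.0001, -0.001, -0.0, 0.0]]
```

The tip is about 20 mm inside the hole with no contact force. Push the catch.

Call:
step_arm([
  [[0, -0.007, 0, 0, 0, 0, 0], [0, -0.006, 0, 0, 0, 0, 0], [0, -0.003, 0, 0, 0, 0, 0], [0, 0, 0, 0, 0, 0, 0], [0, 0, 0, 0, 0, 0, 0]],
])

```text
time: 10.8
ee_pos: [539.0, 198.2, 57.2]
tcp_rot: [-0.002, 0.694, 0.72, 0.002]
wrist_force: [-0.5, 3.8, -1.4]
grip_width: 0.311
```

```bash
cat >> h.py <<'E'
def drawer():
    p=cams.get_image("top")
    for d in nets.regions_of(p,"drawer_handle")[:2]:
        c=cv2.boxPoints(cv2.minAreaRect(np.argwhere(d["region"])[:,::-1].astype(np.float32)));print("drawer",round(d["score"],2),d["region"].sum(),d["xy"],[back("top",u,85).round().tolist() for u in c])
    return p
E
python3 - <<'E'
from h import *
plan([538,190,56.5],down(1.83),grip=0,step=10)
drawer()
E
```

```text
t 10.8 at [539.  198.2  57.2] rv [ 0.    -0.006  0.005] d [-1.  -8.2 -0.7] F [-0.5  3.8 -1.4] w 0.311
[[0, -0.0081, -0.0013, 0.0007, 0.0, -0.006, 0.005]]
drawer 0.74 1590 [446.6, 281.5] [[623.0, -115.0, 85.0], [630.0, -192.0, 85.0], [484.0, -199.0, 85.0], [478.0, -123.0, 85.0]]
```

The drawer sprang out (handle y about -195). Push a little further and hold, to make sure step 1 registers.

Call:
step_arm([
  [[0, -0.004, -0.0005, 0, 0, -0.004, 0.004], [0, -0.003, 0, 0, 0, 0, 0], [0, -0.002, 0, 0, 0, 0, 0], [0, 0, 0, 0, 0, 0, 0]],
])

```text
time: 11.4
ee_pos: [539.0, 194.3, 57.4]
tcp_rot: [-0.002, 0.694, 0.72, 0.003]
wrist_force: [-1.1, 6.2, -0.0]
grip_width: 0.314
```

Run:
```python
from h import *
plan([536,262,58],down(1.83),grip=0,step=12)
```

```text
t 11.4 at [539.  194.3  57.4] rv [ 0.002 -0.007  0.005] d [-3.  67.7  0.6] F [-1.1  6.2 -0. ] w 0.314
[[0, 0.0113, -0.0001, -0.0, 0.0, -0.001, 0.001], [0, 0.0113, -0.0001, -0.0, 0.0, -0.001, 0.001], [0, 0.0113, -0.0001, -0.0, 0.0, -0.001, 0.001], [0, 0.0113, -0.0001, -0.0001, 0.0, -0.001, 0.001], [0, 0.0113, -0.0001, -0.0001, 0.0, -0.001, 0.001], [0, 0.0113, -0.0001, -0.0001, 0.0, -0.001, 0.001]]
```

Call:
step_arm([
  [[0, 0.01, 0, 0, 0, 0, 0], [0, 0.015, 0, 0, 0, -0.004, 0.003], [0, 0.015, 0, 0, 0, 0, 0], [0, 0.015, 0, 0, 0, 0, 0], [0, 0.012, 0, 0, 0, 0, 0], [0, 0, 0, 0, 0, 0, 0]],
])

```text
time: 12.15
ee_pos: [536.3, 264.7, 57.1]
tcp_rot: [0.0, 0.695, 0.719, 0.001]
wrist_force: [0.2, 0.2, -1.0]
grip_width: 0.31
```

Run:
```python
from h import *
plan([536,264,6],down(1.83),grip=0,step=20)
```

```text
t 12.15 at [536.3 264.7  57.1] rv [ 0.001 -0.     0.002] d [ -0.3  -0.7 -51.1] F [ 0.2  0.2 -1. ] w 0.31
[[0, -0.0002, -0.0001, 0.017, 0.0, -0.0, 0.001], [0, -0.0002, -0.0001, 0.017, 0.0, -0.0, 0.001], [0, -0.0002, -0.0001, 0.017, 0.0, -0.0, 0.001]]
```

Call:
step_arm([
  [[0, 0, 0, 0.02, 0, 0, 0], [0, 0, 0, 0.016, 0, 0, 0], [0, 0, 0, 0.008, 0, 0, 0], [0, 0, 0, 0, 0, 0, 0]],
])

```text
time: 12.65
ee_pos: [536.8, 263.2, 11.8]
tcp_rot: [0.001, 0.695, 0.719, 0.0]
wrist_force: [-1.1, 0.3, -0.4]
grip_width: 0.311
```

Run:
```python
from h import *
plan([536,264,6.5],down(1.83),grip=0,step=20)
```

```text
t 12.65 at [536.8 263.2  11.8] rv [0.002 0.001 0.001] d [-0.8  0.8 -5.3] F [-1.1  0.3 -0.4] w 0.311
[[0, 0.0009, -0.0008, 0.0053, 0.002, 0.001, 0.001]]
```

Call:
step_arm([
  [[0, 0, 0, 0.0045, 0, 0, 0], [0, 0, 0, 0, 0, 0, 0], [0.05, 0, 0, 0, 0, 0, 0], [0.06, 0, 0, 0, 0, 0, 0], [0.06, 0, 0, 0, 0, 0, 0], [0.06, 0, 0, -0.03, 0, 0, 0], [0.06, 0, 0, -0.045, 0, 0, 0], [0.06, 0, 0, -0.05, 0, 0, 0]],
])

```text
time: 13.65
ee_pos: [535.5, 262.3, 133.1]
tcp_rot: [0.0, 0.696, 0.718, -0.002]
wrist_force: [-0.1, 1.0, -0.8]
grip_width: 0.7
```

Call:
step_arm([
  [[0.06, 0, 0, -0.05, 0, 0, 0], [0.06, 0, 0, -0.05, 0, 0, 0], [0.06, 0, 0, 0, 0, 0, 0]],
])

```text
time: 14.02
ee_pos: [536.9, 263.2, 240.7]
tcp_rot: [0.001, 0.696, 0.718, 0.001]
wrist_force: [0.3, 0.2, -0.0]
grip_width: 0.706
```

Run:
```python
from h import *
print(np.round(status.state()["joint_pos"],2))
plan([553,-194,230],down(-88.2),grip=.06,step=45)
plan([553,-194,230],down(91.8),grip=.06,step=45)
p,Q,w=wrist("w4");cv2.imwrite("pics/w4c.png",w["frame"][:,:,::-1])
drawer()
```

```text
[-0.75  0.44  0.28  1.9  -0.16  0.81 -0.35]
t 14.03 at [536.9 263.2 240.7] rv [ 0.002 -0.003  1.572] d [  16.1 -457.2  -10.7] F [ 0.3  0.2 -0. ] w 0.706
[[0.06, -0.0416, 0.0001, 0.001, 0.0, -0.0, 0.143], [0.06, -0.0411, 0.006, 0.001, 0.0, -0.0, 0.143], [0.06, -0.0399, 0.0118, 0.001, 0.0, -0.0, 0.143], [0.06, -0.0378, 0.0174, 0.001, 0.0, -0.0, 0.143], [0.06, -0.0349, 0.0226, 0.001, 0.0, -0.0, 0.143], [0.06, -0.0313, 0.0273, 0.001, 0.0, -0.0, 0.143], [0.06, -0.0271, 0.0315, 0.001, 0.0, -0.0, 0.143], [0.06, -0.0224, 0.0351, 0.001, 0.0, -0.0, 0.143], [0.06, -0.0171, 0.0379, 0.001, 0.0, -0.0, 0.143], [0.06, -0.0116, 0.0399, 0.001, 0.0, -0.0, 0.143], [0.06, -0.0058, 0.0412, 0.001, 0.0, -0.0, 0.143]]
t 14.03 at [536.9 263.2 240.7] rv [ 0.003  0.002 -1.57 ] d [  16.1 -457.2  -10.7] F [ 0.3  0.2 -0. ] w 0.706
[[0.06, -0.0416, 0.0001, 0.001, 0.0, 0.0, -0.143], [0.06, -0.0412, -0.0058, 0.0009, 0.0, 0.0, -0.143], [0.06, -0.0399, -0.0116, 0.0009, 0.0, 0.0, -0.143], [0.06, -0.0379, -0.0172, 0.0009, 0.0, 0.0, -0.143], [0.06, -0.0351, -0.0224, 0.0009, 0.0, 0.0, -0.143], [0.06, -0.0315, -0.0271, 0.0009, 0.0, 0.0, -0.143], [0.06, -0.0273, -0.0313, 0.0009, 0.0, 0.0, -0.143], [0.06, -0.0226, -0.0349, 0.0009, 0.0, 0.0, -0.143], [0.06, -0.0174, -0.0378, 0.0009, 0.0, 0.0, -0.143], [0.06, -0.0119, -0.0399, 0.001, 0.0, 0.0, -0.143], [0.06, -0.0061, -0.0411, 0.001, 0.0, 0.0, -0.143]]
drawer 0.88 1610 [446.7, 279.0] [[626.0, -117.0, 85.0], [631.0, -194.0, 85.0], [482.0, -198.0, 85.0], [477.0, -123.0, 85.0]]
```

View pics/w4c.png

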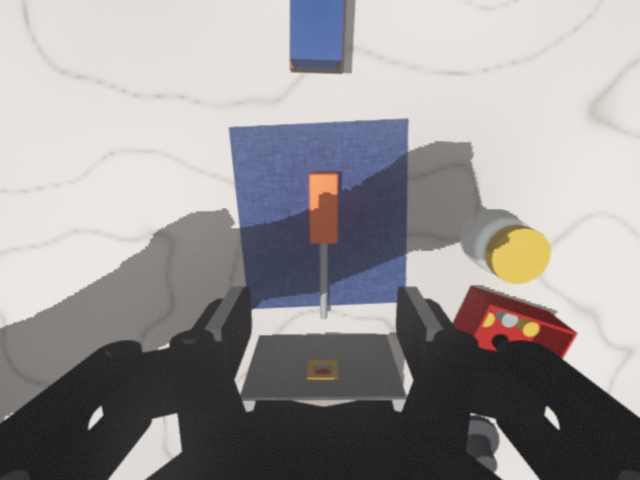

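The drift lies on the mat well inside its edges, handle at (323,208), and the hole is clear. Travel to the drawer front, high above the nozzle.

Call:
step_arm([
  [[0.06, -0.0416, 0, 0, 0, 0, 0.143], [0.06, -0.041, 0.006, 0, 0, 0, 0.143], [0.06, -0.04, 0.012, 0, 0, 0, 0.143], [0.06, -0.038, 0.0174, 0, 0, 0, 0.143], [0.06, -0.035, 0.0226, 0, 0, 0, 0.143], [0.06, -0.031, 0.027, 0, 0, 0, 0.143], [0.06, -0.027, 0.0315, 0, 0, 0, 0.143], [0.06, -0.022, 0.035, 0, 0, 0, 0.143]],
])

```text
time: 15.18
ee_pos: [536.2, -76.4, 225.1]
tcp_rot: [0.003, 0.977, 0.213, -0.013]
wrist_force: [-0.2, -0.4, 0.2]
grip_width: 0.703
```

Run:
```python
from h import *
plan([553,-194,190],down(-88.2),grip=.06,step=45)
```

```text
t 15.18 at [536.2 -76.4 225.1] rv [0.005 0.026 0.399] d [  16.8 -117.6  -35.1] F [-0.2 -0.4  0.2] w 0.703
[[0.06, -0.0109, 0.038, 0.012, 0.002, 0.009, 0.133], [0.06, -0.0059, 0.0391, 0.0118, 0.002, 0.009, 0.133], [0.06, -0.0008, 0.0396, 0.0117, 0.002, 0.009, 0.133]]
```

Call:
step_arm([
  [[0.06, -0.011, 0.038, 0.005, 0.002, 0.009, 0.133], [0.06, -0.006, 0.039, 0.008, 0.002, 0.009, 0.133], [0.06, -0.001, 0.04, 0.01, 0.002, 0.009, 0.133], [0.06, 0, 0, 0, 0, 0, 0], [0.06, 0, 0, 0, 0, 0, 0]],
])

```text
time: 15.8
ee_pos: [548.0, -200.4, 194.2]
tcp_rot: [0.0, 1.0, 0.006, -0.006]
wrist_force: [-0.0, 0.1, 0.2]
grip_width: 0.705
```

Run:
```python
from h import *
plan([553,-194,74],down(-88.2),grip=.06,step=45)
p,Q,w=wrist("w5")
for d in nets.regions_of(w,"drawer_handle")[:1]: print(d["score"],d["xy"],wback(p,Q,w,d["xy"],85))
print([ (wback(p,Q,w,u,85).round().tolist()) for u in ((0,0),(640,480),(320,240))])
```

```text
t 15.8 at [ 548.  -200.4  194.2] rv [ 0.     0.012 -0.019] d [   5.     6.4 -120.2] F [-0.   0.1  0.2] w 0.705
[[0.06, 0.0022, -0.0021, 0.04, 0.0, 0.004, -0.006], [0.06, 0.002, -0.0021, 0.0401, 0.0, 0.004, -0.006], [0.06, 0.0019, -0.0021, 0.0401, 0.0, 0.004, -0.006]]
0.91 [240.2, 214.3] [ 561.45632176 -141.28246938   85.        ]
[[692.0, -3.0, 85.0], [324.0, -485.0, 85.0], [543.0, -198.0, 85.0]]
```

View pics/w5.png

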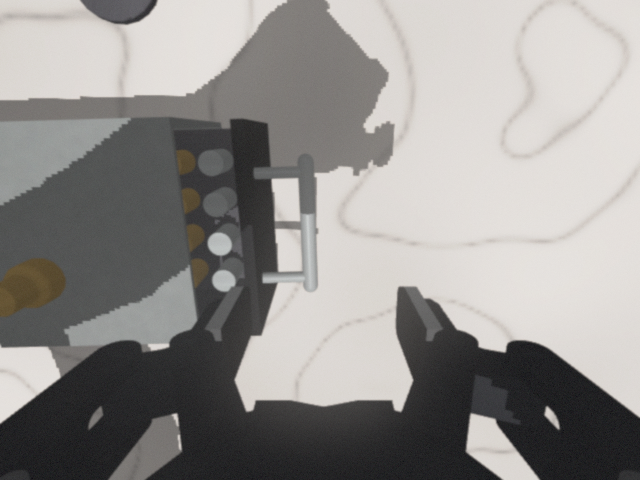

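The drawer is open about 35 mm. The bar ends are at (306,158) and (311,288), so its centre is about (554,-191). I'll narrow the jaws to fit in the gap behind the bar, then go down.

Call:
step_arm([
  [[0.026, 0.0055, -0.0088, 0.03, 0, 0.006, -0.01], [0.026, 0, 0, 0.03, 0, 0.006, -0.009], [0.026, 0, 0, 0, 0, 0, 0], [0.026, 0, 0, 0, 0, 0, 0]],
])

```text
time: 16.4
ee_pos: [555.0, -186.9, 135.0]
tcp_rot: [-0.0, 1.0, 0.02, 0.002]
wrist_force: [-0.2, -0.7, 0.6]
grip_width: 0.304
```

Run:
```python
from h import *
plan([553.5,-191.5,76],down(-88.2),grip=.026,step=20)
p,Q,w=wrist("w6")
f=w["frame"][:,:,::-1];cv2.imwrite("pics/w6c.png",f)
```

```text
t 16.4 at [ 555.  -186.9  135. ] rv [-0.001 -0.003  0.009] d [ -1.5  -4.6 -59. ] F [-0.2 -0.7  0.6] w 0.304
[[0.026, -0.0006, 0.0015, 0.0197, -0.0, -0.001, 0.003], [0.026, -0.0006, 0.0015, 0.0197, -0.0, -0.001, 0.003], [0.026, -0.0006, 0.0015, 0.0197, -0.0, -0.001, 0.003]]
```

View pics/w6c.png

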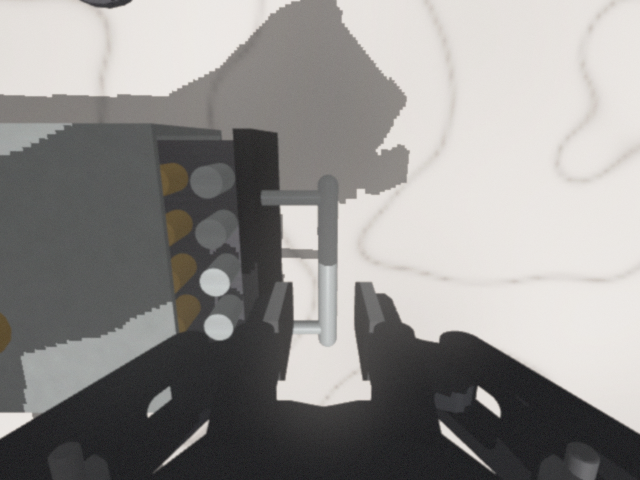

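Run:
```python
from h import *
p,Q,s=pose();w=cams.get_image("wrist")
for u in ((328,183),(328,343),(328,263)): print(wback(p,Q,w,u,85))
plan([553.5,-190,76],down(-88.2),grip=.026,step=20)
```

```text
[ 599.53767261 -187.09190761   85.        ]
[ 504.62995261 -191.21377074   85.        ]
[ 554.97637104 -189.02721473   85.        ]
t 16.5 at [ 555.  -187.1  135.1] rv [-0.001 -0.004  0.008] d [ -1.5  -2.9 -59.1] F [-0.1 -0.1  0.7] w 0.308
[[0.026, -0.0006, 0.001, 0.0197, -0.0, -0.001, 0.003], [0.026, -0.0006, 0.001, 0.0197, -0.0, -0.001, 0.003], [0.026, -0.0006, 0.001, 0.0197, -0.0, -0.001, 0.003]]
```

Call:
step_arm([
  [[0.026, -0.002, 0.0028, 0.02, 0, -0.003, 0.008], [0.026, 0, 0, 0.015, 0, 0, 0], [0.026, 0, 0, 0, 0, 0, 0]],
])

```text
time: 16.88
ee_pos: [553.7, -190.1, 99.0]
tcp_rot: [-0.0, 1.0, 0.016, 0.001]
wrist_force: [-0.1, -0.3, 0.3]
grip_width: 0.308
```

Run:
```python
from h import *
plan([553,-190,76],down(-88.2),grip=.026,step=12)
```

```text
t 16.88 at [ 553.7 -190.1   99. ] rv [-0.    -0.002  0.   ] d [ -0.7   0.1 -23. ] F [-0.1 -0.3  0.3] w 0.308
[[0.026, -0.0004, -0.0, 0.0115, -0.0, -0.001, 0.0], [0.026, -0.0004, -0.0, 0.0115, -0.0, -0.001, 0.0]]
```

Call:
step_arm([
  [[0.026, 0, 0, 0.012, 0, 0, 0], [0.026, 0, 0, 0.011, 0, 0, 0], [0.026, 0, 0, 0, 0, 0, 0]],
])

```text
time: 17.25
ee_pos: [553.7, -190.2, 74.1]
tcp_rot: [-0.0, 1.0, 0.016, 0.001]
wrist_force: [-0.2, 0.7, 0.6]
grip_width: 0.304
```

Run:
```python
from h import *
plan([553,-190,76],down(-88.2),grip=.026,step=12)
```

```text
t 17.25 at [ 553.7 -190.2   74.1] rv [-0.    -0.002 -0.   ] d [-0.7  0.2  1.9] F [-0.2  0.7  0.6] w 0.304
[[0.026, -0.0007, -0.0003, -0.0019, -0.0, -0.002, -0.0]]
```

Close lightly on the bar (30 N).

Call:
step_arm([
  [[0, 0, 0, 0, 0, 0, 0], [0, 0, 0, 0, 0, 0, 0], [0, 0, 0, 0, 0, 0, 0]],
], newtons=40)

```text
time: 17.62
ee_pos: [553.7, -190.3, 74.4]
tcp_rot: [-0.0, 1.0, 0.016, 0.001]
wrist_force: [0.0, -0.6, -4.2]
grip_width: 0.111
```

Call:
step_arm([
  [[0, 0, 0.006, 0, 0, 0, 0], [0, 0, 0.01, 0, 0, 0, 0], [0, 0, 0.01, 0, 0, 0, 0], [0, 0, 0.01, 0, 0, 0, 0]],
])

```text
time: 18.12
ee_pos: [555.2, -226.9, 74.3]
tcp_rot: [-0.001, 1.0, 0.017, 0.001]
wrist_force: [1.0, 1.9, -1.6]
grip_width: 0.108
```

Run:
```python
from h import *
plan([555.5,-245,74],down(-88.2),grip=0,step=12)
```

```text
t 18.12 at [ 555.2 -226.9   74.3] rv [-0.002 -0.002  0.002] d [  0.3 -18.1  -0.3] F [ 1.   1.9 -1.6] w 0.108
[[0, -0.0001, 0.0091, 0.0001, -0.001, -0.001, 0.001], [0, -0.0001, 0.0091, 0.0001, -0.001, -0.001, 0.001]]
```

Call:
step_arm([
  [[0, 0, 0.007, 0, 0, 0, 0], [0, 0, 0.005, 0, 0, 0, 0], [0, 0, 0.004, 0, 0, 0, 0]],
])

```text
time: 18.5
ee_pos: [555.9, -244.9, 74.3]
tcp_rot: [-0.001, 1.0, 0.016, 0.001]
wrist_force: [2.8, 13.6, -0.4]
grip_width: 0.109
```

Call:
step_arm([
  [[0, 0, 0.004, 0, 0, 0, 0], [0, 0, 0.003, 0, 0, 0, 0]],
])

```text
time: 18.75
ee_pos: [555.8, -244.7, 74.2]
tcp_rot: [-0.007, 1.0, 0.018, -0.0]
wrist_force: [-0.4, 9.2, 5.1]
grip_width: 0.108
```

It's at the stop: 9 to 13 N and no further travel. Release and go straight up.

Call:
step_arm([
  [[0.026, 0, 0, 0, 0.01, 0, 0], [0.026, 0, 0, 0, 0, 0, 0], [0.026, 0, 0, 0, 0, 0, 0], [0.026, 0, 0, -0.02, 0, 0, 0], [0.026, 0, 0, -0.03, 0, 0, 0], [0.026, 0, 0, -0.045, 0, 0, 0], [0.026, 0, 0, -0.045, 0, 0, 0], [0.026, 0, 0, 0, 0, 0, 0]],
])

```text
time: 19.75
ee_pos: [555.3, -251.9, 224.0]
tcp_rot: [-0.01, 1.0, 0.016, 0.001]
wrist_force: [1.2, -0.9, -0.5]
grip_width: 0.306
```

Run:
```python
from h import *
p,Q,s=pose();print(p,s["time"],s["wrist_force"])
w=cams.get_image("wrist");t=cams.get_image("top")
a=cv2.resize(w["frame"],(400,300));b=cv2.resize(t["frame"][165:345,190:510],(800,450))[:300*3//2]
im=np.vstack([np.hstack([cv2.resize(w["frame"],(400,300)),cv2.resize(cams.get_image("scene")["frame"],(400,300))]),cv2.resize(t["frame"][180:340,160:560],(800,300))])
cv2.imwrite("pics/fin.png",im[:,:,::-1])
```

```text
[ 555.31945171 -251.8912969   224.02180933] 19.75 [ 1.23667028 -0.92505886 -0.52978978]
```

View pics/fin.png

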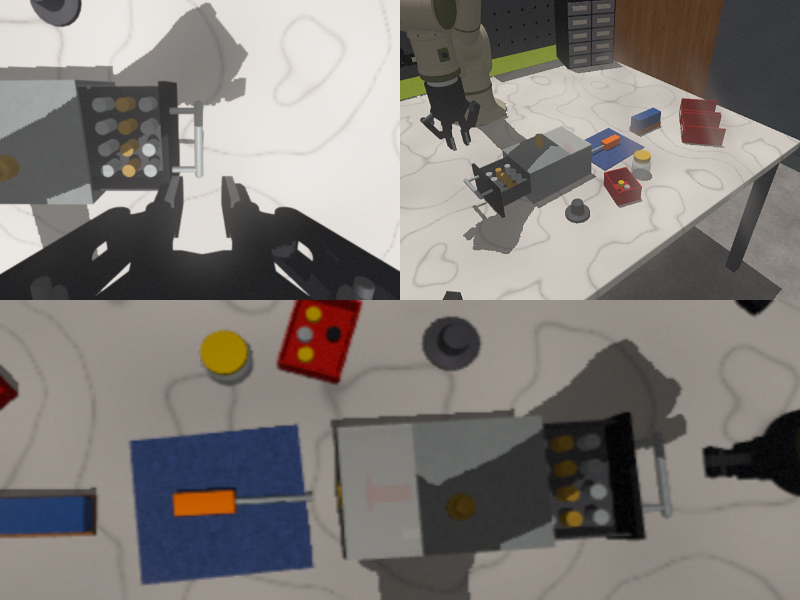

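The final picture shows the drawer fully out, the drift flat on the mat, the gripper clear, and the nozzle and other things in place. One last check of the bar position, then hand in.

Run:
```python
from h import *
p,Q,s=pose();w=cams.get_image("wrist")
b=wback(p,Q,w,(318.5,222),85);print(b,"out by",-b[1]-189.5,"more than after spring")
if b[1]<-238: print(order.sign_off())
```

```text
[ 557.11185812 -242.69564385   85.        ] out by 53.195643853931955 more than after spring
the job is handed in; nothing more can be done
None
```

The job is handed in at about 20 s of the 64 s allowed. The hand-in reports no verdict, but my last checks all looked right.

**What was done**
- **Drift:** I drew it out of the holster by the tip, laid it on the mat and gripped it again by the handle.
- **Catch:** I pushed the rod about 36 mm into the hole. The reaction reached about 6 N, and the drawer sprang out roughly 35 mm.
- **Drawer:** After laying the drift back on the mat, I pulled the drawer by its bar until it stopped at 9–13 N with no further travel.

**Last checks**
- **Drawer position:** the bar is at about y = -243 mm, some 53 mm beyond where the spring left it. That puts the drawer about 88–90 mm out in total, though the shut position is only known to about 5–10 mm: the top view put the bar at about -160 mm, the two-view fit at about -149 mm.
- **Drift:** it lies on the mat with the handle well inside the edges; the tip just reaches the mat's edge.
- **Catch:** I did not measure its return directly. The rod is out of the hole, and the rod force fell to zero as it was withdrawn.
- **Other things:** the nozzle, jar, red bin and flange look unmoved, and the gripper touches nothing.

One reading disagreed: the gripper showed 1.5–3.5 mm less than the known thickness of the rod and handle, but both grips held.

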